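# Count three round pills into the dish and offer it to the jar

## Task

With the grey counting pusher, sweep the three brown round pills along the white trough and off its open end into the steel dish, then stand the pusher back on the table. Take the dish by its handle, draw it out from under the trough, lift it, and give it a quarter turn to the left (anticlockwise from above) so that its pouring lip points straight along the trough's direction, away from the trough, all the while keeping it level with the pills resting together in the middle; do not touch the pills or disturb anything else. Finish while still holding the dish level and still, a few centimetres above the open amber jar with the tip of the lip over the middle of the jar's mouth, the pills not yet poured.

Things in the scene. Friction and masses are not known exactly. Their poses are not given: they have to be found in the camera images.
- trough: raised white plastic counting trough, fixed, 185x74 mm, wall tops 60 mm above the table. Origin on the table; x axis runs along it to the open end. Level floor 42 mm above the table, 64 wide between walls 15 mm high, from x = -80 (closed by a wall) to x = +100 (open). Beyond x = +63 it overhangs freely, underside 39 mm above the table
- trough_end (a point): middle of the edge of the trough's floor at its open end, on the floor's top
- dish: round steel dish, 100 mm across, rim 30 high, 140 g, loose on the table. Origin under its centre; +x to the pouring lip, +y along the handle. Inner floor level to 12 mm radius, 8 mm above the underside, then rising at 20 degrees to 35 mm. At the start its rim is about 20 mm under the trough's open end: draw it out some 45 mm along the handle, raised 6 mm at most, before lifting
- dish_centre (a point): middle of the dish's inner floor
- dish_lip (a point): tip of the dish's pouring lip, 62 mm from the dish's axis, 30 mm above its underside
- dish_handle (a point): grasp point of the dish's handle, 88 mm from the dish's axis, 27 mm above its underside; the handle is a bar 12 wide and 14 high that runs from 48 to 122 mm from the axis; take it across its width from above
- pusher: grey plastic counting pusher, 60 g, loose, standing on the table: a flat foot 52 wide (y) with a 24 mm high blade across its front, and an upright grip. Origin under it; x axis points to the front, blade face at x = +13, back of the foot at x = -17; 67 mm high. A fixed open bin 160 high stands 6 cm or more to its right
- pusher_grip (a point): grasp point on the pusher's upright grip, 48 mm above its underside, 3 mm behind its origin; the grip is 14 thick along the pusher's y, 26 long along x; take it across the 14 mm from above
- jar: open wide-mouthed amber jar, 66 mm across, 50 high, 150 g, loose. Origin under its centre
- jar_mouth (a point): centre of the jar's mouth (48 mm inside), 50 mm above the jar's underside
- jar_cap: black screw cap of the jar, 58 mm across, 13 high, lying on the table
- vial_1: glass vial with brown contents, 26 across, 53 high, standing beyond the jar; bystander
- vial_2: clear glass vial, 26 across, 53 high, standing beyond the jar; bystander
- carton: medicine carton 95x46x28 lying on the table; bystander
- marker: marker pen 17x135x16 lying on the table; bystander
- pill_1_center (a point): centre of a brown round pill, a ball 20 mm across, 10 g, lying loose on the trough's floor at the start; it does not roll by itself on a slope under about 5 degrees
- pill_2_center (a point): centre of a brown round pill, a ball 20 mm across, 10 g, lying loose on the trough's floor at the start; it does not roll by itself on a slope under about 5 degrees
- pill_3_center (a point): centre of a brown round pill, a ball 20 mm across, 10 g, lying loose on the trough's floor at the start; it does not roll by itself on a slope under about 5 degrees
Not all that is in view belongs to the job. Several things have the shape of the jar; the one meant has the colours described above.

How it is judged:
On the way, in this order (a step that is already met when the one before it is completed fails the run):
1. all three pills lie in the dish, which still stands on the table (horizontal distance between each of pill_1_center, pill_2_center, pill_3_center and dish_centre below 0.035 m and height (world z) of each of pill_1_center, pill_2_center, pill_3_center below 0.038 m and height (world z) of dish below 0.008 m), for 0.1 s.
2. the pusher stands upright on the table again and is let go (height (world z) of pusher below 0.006 m and angle between pusher's own z axis and vertical below 0.15 rad and contact force between the fingers and pusher below 0.1 N), for 0.1 s.
3. the dish is lifted clear, level, with the pills in its middle (height (world z) of dish above 0.045 m and angle between dish's own z axis and vertical below 0.14 rad and horizontal distance between each of pill_1_center, pill_2_center, pill_3_center and dish_centre below 0.028 m), for 0.1 s.
At the end, for the whole second after the job is handed in: Dish held by the gripper alone, level within 7 degrees and still, lip pointing along the trough within 20 degrees, its tip 10 to 75 mm above the jar's mouth and within 24 mm of its middle sideways; pills within 28 mm of the dish's middle; pusher and jar upright on the table (z of dish_lip in the frame of jar_mouth between 0.01 and 0.075 m and horizontal distance between dish_lip and jar_mouth below 0.024 m and angle between the x axis of dish and the x axis of trough, either way round below 0.35 rad and x of jar in the frame of dish above 0.02 m and x of trough in the frame of dish below -0.05 m and angle between dish's own z axis and vertical below 0.12 rad and linear speed of dish below 0.02 m/s and height (world z) of dish above 0.03 m and contact force between the fingers and dish above 2 N and contact force between dish and jar below 0.1 N and height (world z) of pusher below 0.006 m and angle between pusher's own z axis and vertical below 0.15 rad and angle between jar's own z axis and vertical below 0.1 rad and horizontal distance between each of pill_1_center, pill_2_center, pill_3_center and dish_centre below 0.028 m and z of each of pill_1_center, pill_2_center, pill_3_center in the frame of dish below 0.035 m); the arm keeps its last pose, push and grip.
It fails at once if a pill falls beside the dish (height (world z) of any of pill_1_center, pill_2_center, pill_3_center below 0.0125 m).
It fails at once if the gripper or arm touches a pill (contact force between any of the arm, the fingers and pill_1 above 0.2 N or contact force between any of the arm, the fingers and pill_2 above 0.2 N or contact force between any of the arm, the fingers and pill_3 above 0.2 N).
It fails at once if a pill leaves the middle of the lifted dish (height (world z) of dish above 0.03 m and horizontal distance between any of pill_1_center, pill_2_center, pill_3_center and dish_centre above 0.034 m).
It fails at once if the lifted dish is tilted more than 15 degrees (height (world z) of dish above 0.03 m and angle between dish's own z axis and vertical above 0.26 rad).
It fails at once if the jar is shifted or a bystander disturbed (more than 30 mm) (distance of any of jar_cap, vial_1, vial_2, carton, marker, jar from where it was at the start of the episode above 0.03 m).
It also fails if it takes over 72 s, if anything falls off the work surface, if the arm or the gripper's body presses on something with over 40 N, if the wrist force passes 120 N, or if a joint passes its speed limit or range.

## Robot

A 6-joint arm with a two-finger parallel gripper is mounted at the origin on the work surface; the furniture and walls round the work are solid. World frame = base frame: x ahead of the robot, y to its left, z up, the work surface at z = 0. Lengths are in m, angles in rad, forces in N, time in s.
With the tool pointing down it reaches from about 0.25 to 0.725 m from the base axis. Payload 4 kg.
Tool frame: the origin (TCP) lies midway between the tips of the shut fingers; the grasp point (between the pads) lies 19 mm behind it; z points along the fingers, y is the line along which they close (so a half turn about z gives the same grasp; the last joint's range is limited). The gripper opens to 85 mm and grips with 20 to 120 N. Pads are 22 mm wide; open, the fingers measure 114 mm over their backs; the gripper's body (76 mm by 85 mm) begins 54 mm behind the grasp point. The pads swing forward as they close: fully open they stand 13 mm farther back than shut.
Start: joints at [-1.115, 0.241, 0.005, 1.335, 0, 1.571], TCP at [0.22, -0.449, 0.231] pointing down, gripper open.
Joint ranges: [-2.72, 2.72], [-1.05, 1.87], [-1.09, 1.28], [-1.99, 2.15], [-1.42, 1.44], [-3.14, 3.14]. Speed limits (rad/s): [2.79, 2.79, 3.14, 3.14, 3.14, 3.14].

## Interface

Orientations are given as a unit quaternion [x, y, z, w].
In Python, from workcell import get_obs, camera, job_done, silhouettes gives the robot as it stands. The module is installed in compiled form; this text tells all that it offers.
- The arm moves only by the tool drive_tool, never from a script. Its argument "increments" is a list of rows, each a list of 3 entries, a list of its own where there are three numbers: the shift along the world's x, y, z in mm, then the turn, a rotation vector about the world's x, y, z in degrees, then the opening, from 0 (shut) to 1 (fully open). A call has 1 to 8 rows; each row shifts and turns the commanded pose from where the row before left it; what a row does not reach is not made up. A row lasts 1/12 s, in which the tool goes at most 41.7 mm and 7.16 degrees, less where a joint would pass 70% of its speed; a pose out of reach is approached as far as the arm can. A call is refused whole if a number of a shift passes 41.7 or a number of a turn 7.16, either way. A call with a gripper value outside its range is refused whole. The fingers move at their own pace and stop on an object; the grip force is fixed at half the most. Time passes only in rows, so rows that do not move let the fingers close. It gives the time, the measured TCP pose, the force, the opening and the grip force at its end, in the units of the state.
- get_obs(): the state, without advancing time (a new reading comes with each control period).
- camera(name): name is "scene" or "top" or "wrist"; returns a dict with "image" (420x560x3 uint8, red, green, blue), "K" (3x3 intrinsics, pixels), "view" (4x4, takes a point from world to camera coordinates). Camera axes: x right, y down, z forward; pixel columns grow to the right and rows downward; lengths in m; the calibration is good to about 2 mm. A picture is of the moment at which its call begins. There is no depth.
- job_done(): hands the job in; it is judged then, once.
Trained networks look in a picture, given as the dict that the camera call returned (one of the last four; its "shot" number tells which), for a name from the list of things; names that differ only in an ending like _2 or _b are one class to them, and where a whole thing is asked for, a point or a joint stands for the part that bears it (a point fixed in the world has none). Each returns a list of dicts, best first, with "conf" (0 to 1); they miss things now and then, are a little off and sometimes report something else, mostly with a low value. They report only what shows in the picture. A call takes as long as a camera call. They do not tell look-alikes from the thing itself.
- silhouettes(query, picture): "region" (420x560 bool, what is visible of it) and "bbox" ([left, top, right, bottom] in pixels, round what is visible of it).
The state is a dict: "clock": time; "joint_pos": joint angles; "joint_vel": joint speeds; "tau": joint torques, N m; "eef_pos": TCP position; "tool_rot": TCP orientation; "ft_force": force on the tool from outside, world axes, zero at the start; "ft_torque": the same for the moment, N m; "grip_width": finger opening in m; "grasp_force": force on a finger pad.
Only numpy, scipy, OpenCV 4.12 (cv2) and the standard library are available. Lean on these libraries where they do the work, as an engineer would, in place of code of your own. Each camera call takes 0.05 s, during which the arm holds its last target. There are 200 camera calls.

## Working session

There is one attempt and no reset: what is moved stays moved. The work goes in short steps, Python scripts to look and compute and a tool call to move; the robot and the scene stay as the last step left them, time stands still between calls to the robot, and variables do not carry over. Pictures are saved under pics/ and viewed, at most 10 in all, crops included, and the job is handed in when it is done.

Besides the shell and the picture viewer there is one more tool, called after "Request:" as name(argument=value, ...) on one line, values as JSON. drive_tool: Moves the arm, as the interface text tells. Its arguments: {"type":"object","properties":{"increments":{"type":"array"}},"required":["increments"]}

```bash
mkdir -p pics; cat > h.py <<'E'
import numpy as np, cv2, pickle
from workcell import get_obs, camera, job_done, silhouettes
def ray(c,u,v,z):
    R=c["view"][:3,:3];t=c["view"][:3,3]
    d=R.T@np.linalg.solve(c["K"],[u,v,1.]);o=-R.T@t
    return (o+d*(z-o[2])/d[2])
def proj(c,p):
    q=c["view"][:3,:3]@np.array(p,float)+c["view"][:3,3];q=c["K"]@q;return q[:2]/q[2]
def save(c,n,crop=None,k=1):
    im=c["image"][:,:,::-1]
    if crop:im=im[crop[1]:crop[3],crop[0]:crop[2]]
    cv2.imwrite("pics/"+n,cv2.resize(im,None,fx=k,fy=k,interpolation=cv2.INTER_CUBIC))
E
python3 - <<'E'
from h import *
a=camera("scene");b=camera("top")
im=np.vstack([a["image"],b["image"]])[:,:,::-1]
cv2.imwrite("pics/a.png",im[:420]);cv2.imwrite("pics/b.png",im[420:])
for n,c in(("scene",a),("top",b)):
    R=c["view"][:3,:3];print(n,"cam at",(-R.T@c["view"][:3,3]).round(3),"fwd",R[2].round(2))
    for q in["trough","dish","dish_handle","pusher","pusher_grip","jar","jar_cap","pill_1_center","vial_1","carton","marker"]:
        for s in silhouettes(q,c)[:6]:
            v,u=np.nonzero(s["region"]);
            print(q,round(s["conf"],2),np.round(s["bbox"]),(u.mean().round(1),v.mean().round(1)),ray(c,u.mean(),v.mean(),0).round(3)[:2])
E
```

```text
scene cam at [-0.19   0.611  0.743] fwd [ 0.54 -0.52 -0.66]
trough 0.92 [264. 160. 328. 205.] (np.float64(298.5), np.float64(184.3)) [ 0.459 -0.094]
dish 0.91 [233. 196. 285. 234.] (np.float64(262.6), np.float64(210.3)) [0.447 0.061]
dish_handle 0.98 [235. 195. 286. 233.] (np.float64(262.2), np.float64(210.4)) [0.447 0.062]
pusher 0.64 [332. 146. 353. 167.] (np.float64(344.3), np.float64(158.1)) [ 0.451 -0.299]
pusher 0.28 [232. 198. 285. 233.] (np.float64(262.4), np.float64(210.2)) [0.448 0.061]
pusher_grip 0.55 [338. 146. 355. 164.] (np.float64(344.2), np.float64(157.4)) [ 0.454 -0.301]
pusher_grip 0.31 [234. 199. 286. 231.] (np.float64(262.2), np.float64(210.4)) [0.448 0.062]
jar 0.77 [173. 232. 204. 266.] (np.float64(188.7), np.float64(250.0)) [0.465 0.292]
jar 0.7 [247. 287. 280. 322.] (np.float64(263.9), np.float64(305.5)) [0.214 0.269]
jar_cap 0.59 [157. 290. 188. 318.] (np.float64(173.0), np.float64(303.6)) [0.356 0.409]
pill_1_center 0.51 [280. 183. 284. 188.] (np.float64(283.1), np.float64(184.1)) [ 0.492 -0.062]
vial_1 0.79 [132. 273. 144. 296.] (np.float64(136.7), np.floa
[... 1312 characters left out ...]

vial_1 0.64 [187. 158. 209. 182.] (np.float64(198.5), np.float64(170.1)) [0.452 0.308]
vial_1 0.52 [146. 170. 159. 178.] (np.float64(149.6), np.float64(173.1)) [0.446 0.454]
vial_1 0.42 [148. 158. 155. 166.] (np.float64(154.2), np.float64(159.8)) [0.487 0.441]
carton 0.96 [196. 193. 228. 226.] (np.float64(211.2), np.float64(206.6)) [0.342 0.269]
carton 0.69 [152. 192. 172. 211.] (np.float64(161.8), np.float64(203.6)) [0.353 0.414]
carton 0.34 [239. 158. 289. 191.] (np.float64(274.1), np.float64(175.0)) [0.433 0.084]
carton 0.29 [387. 160. 404. 181.] (np.float64(396.9), np.float64(170.6)) [ 0.44  -0.278]
marker 0.62 [364. 204. 412. 215.] (np.float64(388.2), np.float64(208.6)) [ 0.327 -0.245]
```

View pics/a.png

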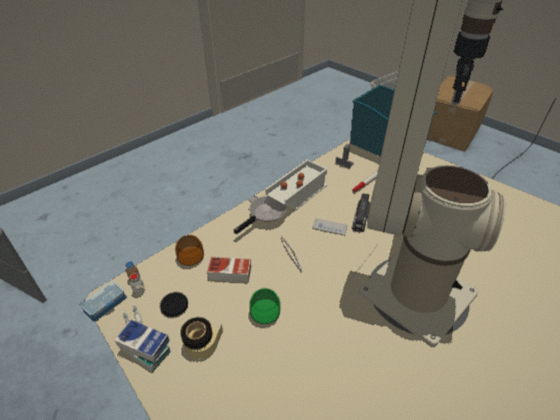

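```bash
python3 - <<'E'
from h import *
im=cv2.imread("pics/b.png")[120:280,130:430]
cv2.imwrite("pics/b2.png",cv2.resize(im,(798,426),interpolation=cv2.INTER_CUBIC))
E
```

```text
(no output)
```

View pics/b2.png

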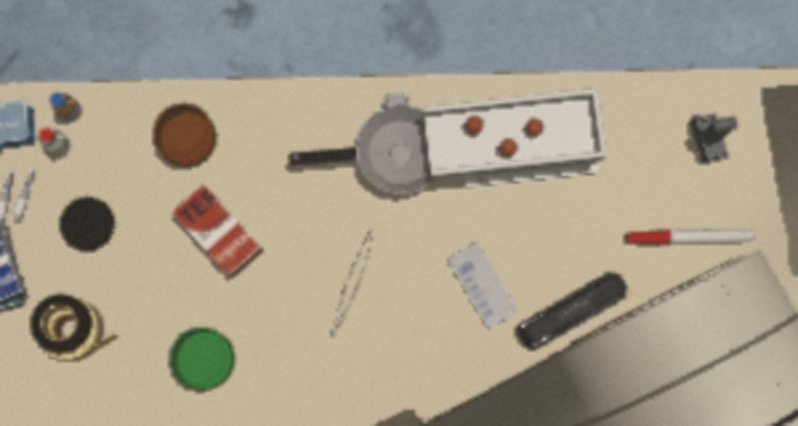

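The scene shows brown (amber) jar at scene px (189,250) / top px (199,170). Look-alikes are the green jar (264,305)/(205,254), the black/tan tape roll (196,333)/(155,243) and the black cap (173,304)/(162,204). I choose the amber one. The pusher is at top px (397,171), clear of the bin at the right. I'll move toward it and look through the wrist camera.

Request:
drive_tool(increments=[[[27,24,0],[0,0,0],1],[[27,24,0],[0,0,0],1],[[27,24,0],[0,0,0],1],[[27,24,0],[0,0,0],1],[[27,24,0],[0,0,0],1],[[27,24,0],[0,0,0],1],[[27,24,0],[0,0,0],1],[[0,0,0],[0,0,0],1]])

```text
clock: 1.87
eef_pos: [0.4132, -0.2771, 0.2313]
tool_rot: [0.973, 0.23, 0.001, -0.0]
ft_force: [0.7, -0.5, 0.1]
grip_width: 0.0855
grasp_force: 0.0
```

```bash
python3 - <<'E'
from h import *
from scipy.spatial.transform import Rotation as R
o=get_obs();print(o["clock"],o["eef_pos"],R.from_quat(o["tool_rot"]).as_matrix().round(3),o["joint_pos"],o["ft_force"])
c=camera("wrist");M=c["view"];print("cam",(-M[:3,:3].T@M[:3,3]).round(3),M[:3,:3].round(2).tolist(),c["K"].round(0).tolist())
save(c,"w1.png")
for q in["pusher","pusher_grip"]:
    for s in silhouettes(q,c):
        v,u=np.nonzero(s["region"]);print(q,s["conf"],s["bbox"],ray(c,u.mean(),v.mean(),.03))
E
```

```text
1.8667 [ 0.41320331 -0.27710092  0.23130901] [[ 0.895  0.447  0.002]
 [ 0.447 -0.895  0.001]
 [ 0.003 -0.    -1.   ]] [-0.59233352  0.23468188 -0.00271234  1.33216243  0.00262522  2.08602389] [ 0.7037503  -0.49568403  0.09618111]
cam [ 0.474 -0.248  0.375] [[0.45, -0.89, -0.0], [-0.86, -0.43, 0.26], [-0.24, -0.12, -0.96]] [[328.0, 0.0, 282.0], [0.0, 328.0, 210.0], [0.0, 0.0, 1.0]]
pusher 0.63 [272.5, 140.3, 308.8, 189.6] [ 0.43685938 -0.27488872  0.03      ]
pusher_grip 0.85 [271.4, 140.8, 304.2, 188.2] [ 0.43659146 -0.27466612  0.03      ]
```

View pics/w1.png

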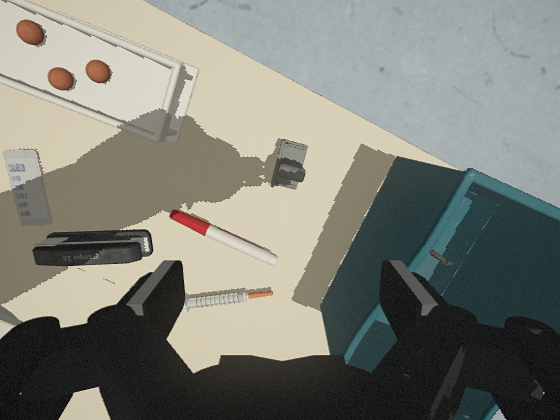

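The pusher is at wrist px (290,163), the trough's closed end is upper left, and the bin is on the right. A close crop will show which way the blade faces.

```bash
python3 - <<'E'
from h import *
c=camera("wrist");pickle.dump(c,open("w1.pkl","wb"))
save(c,"w1c.png",(255,125,325,200),8)
E
```

```text
(no output)
```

View pics/w1c.png

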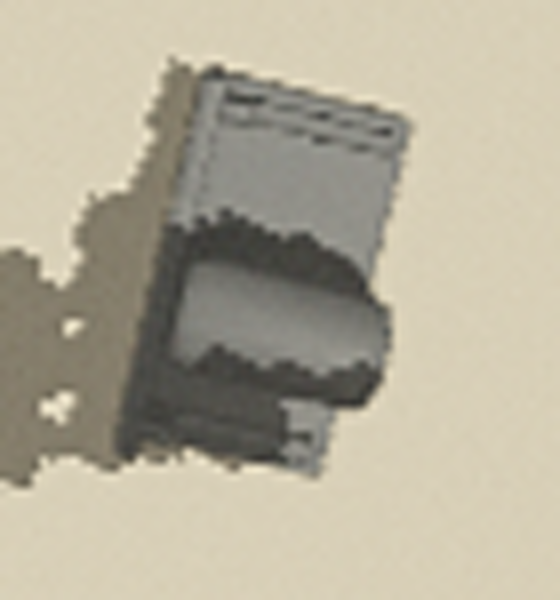

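```bash
python3 - <<'E'
from h import *
c=pickle.load(open("w1.pkl","rb"))
P=lambda u,v,z:ray(c,255+u/8,125+v/8,z)[:2]
a=P(412,120,.004);b=P(320,478,.002)   # foot back corners
f1=P(205,70,.024);f2=P(122,455,.004)
print("back",a.round(4),b.round(4),np.linalg.norm(a-b)); print("front",f1.round(4),f2.round(4))
w=(a-b)/np.linalg.norm(a-b);print("angle of back edge deg",np.degrees(np.arctan2(w[1],w[0])))
fr=np.array([-w[1],w[0]])
m=(a+b)/2;print("origin from back",m+fr*.017,"grip",m+fr*.014, "front",f1,"front line dist",(f1-m)@fr,(f2-m)@fr)
# grip top end centre z=.067
for uv in((185,310),(385,335)):print("griptop",P(*uv,.067).round(4))
E
```

```text
back [ 0.4622 -0.2862] [ 0.4112 -0.2977] 0.05223168682632249
front [ 0.4564 -0.2571] [ 0.402  -0.2704]
angle of back edge deg 12.739091371237224
origin from back [ 0.43294295 -0.27533768] grip [ 0.43360448 -0.27826383] front [ 0.45639587 -0.25713056] front line dist 0.029587292478099325 0.028589824997147854
griptop [ 0.4325 -0.2664]
griptop [ 0.4402 -0.2888]
```

Request:
drive_tool(increments=[[[5,0,0],[0,0,7],1],[[5,0,0],[0,0,7],1],[[5,0,0],[0,0,7],1],[[5,0,0],[0,0,7],1],[[0,0,0],[0,0,7],1],[[0,0,0],[0,0,7],1],[[0,0,0],[0,0,7],1],[[0,0,0],[0,0,7],1]])

```text
clock: 2.73
eef_pos: [0.4278, -0.2824, 0.2313]
tool_rot: [0.753, 0.658, -0.0, -0.0]
ft_force: [1.1, -0.4, -1.5]
grip_width: 0.0853
grasp_force: 0.0
```

Request:
drive_tool(increments=[[[0,0,-30],[0,0,7],1],[[0,0,-30],[0,0,7],1],[[0,0,-30],[0,0,6],1],[[0,0,0],[0,0,0],1],[[0,0,0],[0,0,0],1]])

```text
clock: 3.15
eef_pos: [0.4269, -0.2812, 0.1403]
tool_rot: [0.631, 0.776, -0.0, -0.002]
ft_force: [1.0, -0.1, 0.7]
grip_width: 0.0854
grasp_force: 0.0
```

```bash
python3 - <<'E'
from h import *
from scipy.spatial.transform import Rotation as R
o=get_obs();print(o["clock"],o["eef_pos"],R.from_quat(o["tool_rot"]).as_matrix().round(3).tolist(),o["joint_pos"])
c=camera("wrist");pickle.dump(c,open("w2.pkl","wb"))
for q in["pusher","pusher_grip"]:
    for s in silhouettes(q,c)[:1]:
        v,u=np.nonzero(s["region"]);print(q,s["conf"],s["bbox"]);b=np.array(s["bbox"]).astype(int)
M=c["view"];print((-M[:3,:3].T@M[:3,3]).round(3))
save(c,"w2.png")
E
```

```text
3.15 [ 0.42691527 -0.28124531  0.14029725] [[-0.205, 0.979, -0.004], [0.979, 0.205, 0.002], [0.003, -0.003, -1.0]] [-5.82424448e-01  3.24124331e-01 -1.26096189e-01  1.12490891e+00
 -1.71231561e-04  7.82135829e-01]
pusher 0.84 [258.6, 178.7, 322.5, 232.4]
pusher_grip 0.81 [257.8, 175.3, 323.2, 233.7]
[ 0.415 -0.216  0.284]
```

View pics/w2.png

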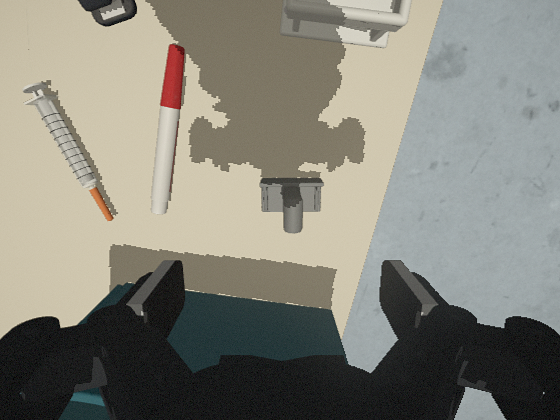

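The blade is at the front (top of the image, px 261–324, row 180), facing the trough. The grip is at px (293,212), almost aligned with the tool.

```bash
python3 - <<'E'
from h import *
c=pickle.load(open("w2.pkl","rb"))
a=ray(c,261,179,.024);b=ray(c,324,180,.024);print("blade",a,b,np.degrees(np.arctan2(b[1]-a[1],b[0]-a[0])),np.linalg.norm(a-b))
d=ray(c,262.5,211,.004);e=ray(c,320,211,.004);print("back",d,e)
print("grip top back",ray(c,293.5,231,.067),"front",ray(c,292,188,.067))
t=[.4269,-.2812];print("tcp proj at .048",proj(c,[*t,.048]),proj(c,[.434,-.278,.067]))
E
```

```text
blade [ 0.40667022 -0.26449649  0.024     ] [ 0.45630395 -0.25493953  0.024     ] 10.898895925924121 0.05054544774022116
back [ 0.4127502  -0.29610681  0.004     ] [ 0.4626369  -0.28564818  0.004     ]
grip top back [ 0.43711948 -0.28796261  0.067     ] front [ 0.42960091 -0.25827849  0.067     ]
tcp proj at .048 [281.29296653 211.66664348] [292.16478062 216.73901117]
```

Request:
drive_tool(increments=[[[8,5,0],[0,0,0],1],[[0,0,-30],[0,0,0],1],[[0,0,-30],[0,0,0],1],[[0,0,-25],[0,0,0],1],[[0,0,-15],[0,0,0],1],[[0,0,-10],[0,0,0],1],[[0,0,0],[0,0,0],1],[[0,0,0],[0,0,0],1]])

```text
clock: 3.97
eef_pos: [0.4381, -0.2762, 0.0321]
tool_rot: [0.629, 0.778, 0.0, 0.001]
ft_force: [0.1, 0.6, 0.1]
grip_width: 0.085
grasp_force: 0.0
```

Request:
drive_tool(increments=[[[0,0,0],[0,0,0],0],[[0,0,0],[0,0,0],0],[[0,0,0],[0,0,0],0],[[0,0,0],[0,0,0],0],[[0,0,0],[0,0,0],0],[[0,0,0],[0,0,0],0],[[0,0,0],[0,0,0],0],[[0,0,0],[0,0,0],0]])

```text
clock: 4.63
eef_pos: [0.4375, -0.2763, 0.0318]
tool_rot: [0.629, 0.778, 0.0, 0.001]
ft_force: [-0.8, -0.4, 3.7]
grip_width: 0.0131
grasp_force: 58.9
```

Request:
drive_tool(increments=[[[0,0,15],[0,0,0],0],[[0,0,30],[0,0,0],0],[[0,0,35],[0,0,0],0],[[0,0,35],[0,0,0],0],[[0,20,35],[0,0,0],0],[[0,35,20],[0,0,0],0],[[0,35,10],[0,0,0],0],[[0,35,10],[0,0,0],0]])

```text
clock: 5.3
eef_pos: [0.4372, -0.1501, 0.2226]
tool_rot: [0.629, 0.777, 0.0, 0.001]
ft_force: [0.7, -0.5, -0.2]
grip_width: 0.0134
grasp_force: 58.5
```

Request:
drive_tool(increments=[[[0,25,0],[0,0,0],0],[[0,20,0],[0,0,0],0],[[0,0,0],[0,0,0],0],[[0,0,0],[0,0,0],0],[[0,0,0],[0,0,0],0]])

```text
clock: 5.72
eef_pos: [0.437, -0.1062, 0.221]
tool_rot: [0.629, 0.778, -0.0, -0.0]
ft_force: [-0.1, 0.2, -0.9]
grip_width: 0.0132
grasp_force: 58.5
```

```bash
python3 - <<'E'
from h import *
o=get_obs();print(o["clock"],o["eef_pos"],o["tool_rot"],o["joint_pos"].round(2),o["grip_width"])
c=camera("wrist");pickle.dump(c,open("w3.pkl","wb"))
for q in["pill_1_center","dish","trough","pusher"]:
    for s in silhouettes(q,c):
        v,u=np.nonzero(s["region"]);b=s["bbox"];print(q,s["conf"],b,ray(c,(b[0]+b[2])/2,(b[1]+b[3])/2,.052))
save(c,"w3.png",None,1.42)
E
```

```text
5.7167 [ 0.43698621 -0.10623476  0.22103472] [ 6.28504169e-01  7.77806162e-01 -2.72311106e-04 -9.91267178e-05] [-0.24  0.15 -0.14  1.29 -0.    1.12] 0.013233018480912379
pill_1_center 0.96 [297.3, 80.1, 319.5, 104.9] [ 0.44216442 -0.01354365  0.052     ]
pill_1_center 0.16 [231.7, 214.5, 334.6, 333.7] [ 0.45769321 -0.19368269  0.052     ]
dish 0.96 [249.3, 1.3, 375.8, 37.1] [0.4320201  0.04463309 0.052     ]
trough 0.96 [239.6, 18.3, 345.3, 220.1] [ 0.43317081 -0.03917202  0.052     ]
pusher 0.87 [231.6, 215.3, 333.1, 335.2] [ 0.4571522  -0.19515012  0.052     ]
pusher 0.47 [238.5, 22.3, 343.8, 219.7] [ 0.43234864 -0.04098178  0.052     ]
```

View pics/w3.png

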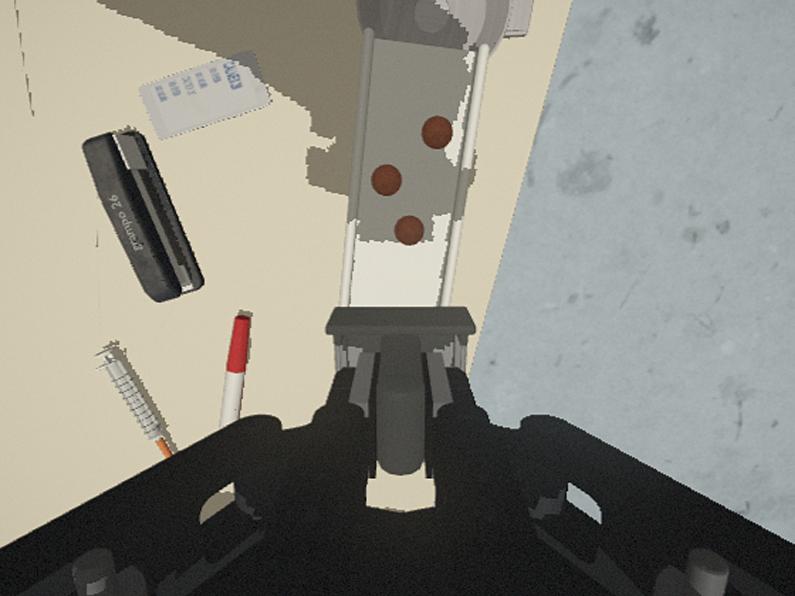

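Wall tops: left outer edge (362,30)→(340,306), right outer edge (490,45)→(452,306), in the scaled picture. Pills are at (437,132), (386,180) and (409,230), the open end is at row ~45, and the blade is held straight.

```bash
cat >> h.py <<'E'
def trough(c,s):
    P=lambda u,v,z=.06:ray(c,u/s,v/s,z)[:2]
    return P
E
python3 - <<'E'
from h import *
c=pickle.load(open("w3.pkl","rb"));s=1.42
P=lambda u,v,z=.06:ray(c,(u-.2)/s,(v-.2)/s,z)[:2]
L=[P(362,32),P(340,306)];Rr=[P(490,45),P(452,306)]
L2=[P(375,40),P(352,306)];R2=[P(478,45),P(443,306)]
for n,e in zip(("Lo","Ro","Li","Ri"),(L,Rr,L2,R2)):
    d=e[0]-e[1];print(n,e[0].round(4),e[1].round(4),np.degrees(np.arctan2(d[1],d[0])).round(2))
print("end floor",P(373,40,.042),P(470,50,.042))
for uv in((437,132),(386,180),(409,230)):print("pill",P(*uv,.052))
print("blade bottom/top front corners tcp-rel")
for uv in((334,308),(471,308)):print(P(*uv,.221-.032+.024))
E
cat > /dev/null
```

```text
Lo [0.3853 0.0301] [ 0.4021 -0.1377] 95.72
Ro [0.4605 0.0391] [ 0.4769 -0.1216] 95.8
Li [0.3936 0.0275] [ 0.4102 -0.1359] 95.78
Ri [0.4536 0.0376] [ 0.4708 -0.1229] 96.14
end floor [0.39060335 0.03131591] [0.45115443 0.03849415]
pill [ 0.441527  -0.0139557]
pill [ 0.41584054 -0.04964712]
pill [ 0.43744351 -0.07822947]
blade bottom/top front corners tcp-rel
[ 0.41119304 -0.09025656]
[ 0.4567312  -0.08048906]
```

```bash
python3 - <<'E'
from h import *
c=pickle.load(open("w3.pkl","rb"));s=1.42
P=lambda u,v,z=.06:ray(c,(u-.2)/s,(v-.2)/s,z)[:2]
t=np.array([.437,-.1062]);f=np.array([-.205,.979]);n=np.array([.979,.205])
for z,A in((.189,((334,308),(471,308))),(.213,((327,332),(475,332)))):
    a,b=[P(*q,z) for q in A];m=(a+b)/2-t;print(a,b,"len",np.linalg.norm(a-b),"fwd",m@f,"lat",m@n,np.degrees(np.arctan2(*(b-a)[::-1])))
O=np.array([.4324,-.0645]);u=np.array([-.101,.995]);
for x in(-50,90,97):print(x,"TCP target",(O+u*(x-3)/1000).round(4))
E
```

```text
[ 0.40918407 -0.09804672] [ 0.46193013 -0.08673319] len 0.05394573938586225 fwd 0.013815826989722635 lat 0.0014184644805316107 12.105973993685598
[ 0.41032062 -0.09928148] [ 0.4602294  -0.08857288] len 0.05104468958702832 fwd 0.012368711718703754 lat 0.0008271648459170517 12.10997803044244
-50 TCP target [ 0.4378 -0.1172]
90 TCP target [0.4236 0.0221]
97 TCP target [0.4229 0.029 ]
```

Request:
drive_tool(increments=[[[0,-5,0],[0,0,-3],0],[[0,-6,0],[0,0,-3],0],[[0,0,-30],[0,0,0],0],[[0,0,-30],[0,0,0],0],[[0,0,-30],[0,0,0],0],[[0,0,-20],[0,0,0],0],[[0,0,0],[0,0,0],0],[[0,0,0],[0,0,0],0]])

```text
clock: 6.63
eef_pos: [0.4361, -0.1172, 0.1106]
tool_rot: [0.669, 0.744, -0.001, -0.001]
ft_force: [1.1, -0.3, -0.4]
grip_width: 0.0132
grasp_force: 58.6
```

```bash
python3 - <<'E'
from h import *
from scipy.spatial.transform import Rotation as R
o=get_obs();print(o["clock"],o["eef_pos"],R.from_quat(o["tool_rot"]).as_matrix().round(4).tolist())
c=camera("wrist");pickle.dump(c,open("w4.pkl","wb"));save(c,"w4.png",(150,0,450,260),2.6)
E
```

```text
6.6333 [ 0.43614362 -0.11717096  0.11061841] [[-0.1056, 0.9944, -0.0029], [0.9944, 0.1056, 0.0007], [0.001, -0.0028, -1.0]]
```

View pics/w4.png

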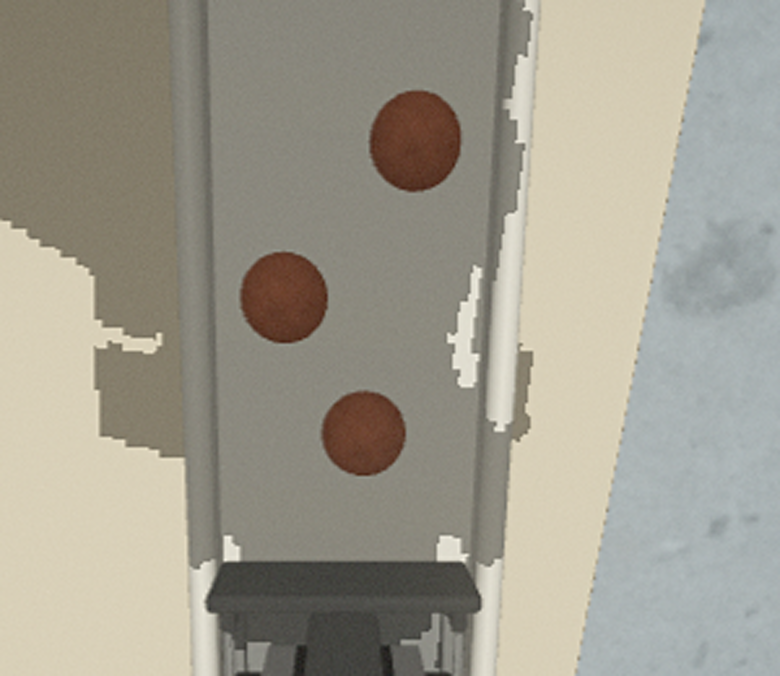

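The blade is centred between the walls (px 218–468 between inner edges 210–478) with all the pills in front of it. I'll lower and sweep.

Request:
drive_tool(increments=[[[0,0,-15],[0,0,0],0],[[0,0,-12],[0,0,0],0],[[0,0,-8],[0,0,0],0],[[0,0,0],[0,0,0],0],[[0,0,0],[0,0,0],0]])

```text
clock: 7.1
eef_pos: [0.4377, -0.1172, 0.0772]
tool_rot: [0.668, 0.744, 0.0, 0.001]
ft_force: [-0.4, 1.0, -0.3]
grip_width: 0.0133
grasp_force: 58.6
```

Request:
drive_tool(increments=[[[0,4,0],[0,0,0],0],[[-1,8,0],[0,0,0],0],[[-1,8,0],[0,0,0],0],[[-1,8,0],[0,0,0],0],[[-1,8,0],[0,0,0],0],[[-1,9,0],[0,0,0],0],[[-1,10,0],[0,0,0],0],[[-1,10,0],[0,0,0],0]])

```text
clock: 7.77
eef_pos: [0.4299, -0.0508, 0.0763]
tool_rot: [0.668, 0.744, 0.0, -0.0]
ft_force: [-0.5, 0.6, 0.1]
grip_width: 0.0131
grasp_force: 58.6
```

Request:
drive_tool(increments=[[[-1,10,0],[0,0,0],0],[[-1,10,0],[0,0,0],0],[[-1,10,0],[0,0,0],0],[[-1,10,0],[0,0,0],0],[[-1,10,0],[0,0,0],0],[[-1,10,0],[0,0,0],0],[[-1,10,0],[0,0,0],0],[[0,4,0],[0,0,0],0]])

```text
clock: 8.43
eef_pos: [0.4228, 0.0234, 0.0763]
tool_rot: [0.668, 0.744, 0.0, -0.0]
ft_force: [0.0, 0.1, 0.2]
grip_width: 0.0129
grasp_force: 58.6
```

Request:
drive_tool(increments=[[[0,0,0],[0,0,0],0],[[0,0,0],[0,0,0],0],[[0,0,0],[0,0,0],0],[[0,0,0],[0,0,0],0]])

```text
clock: 8.77
eef_pos: [0.4231, 0.0217, 0.0763]
tool_rot: [0.669, 0.744, -0.0, 0.0]
ft_force: [0.5, -0.2, 0.2]
grip_width: 0.0132
grasp_force: 58.6
```

```bash
python3 - <<'E'
from h import *
o=get_obs();print(o["clock"],o["eef_pos"],o["grip_width"])
c=camera("wrist");pickle.dump(c,open("w5.pkl","wb"));save(c,"w5.png",None,1.4)
for q in["pill_1_center","dish"]:
    for s in silhouettes(q,c):
        b=s["bbox"];print(q,s["conf"],b,ray(c,(b[0]+b[2])/2,(b[1]+b[3])/2,.02))
E
```

```text
8.7667 [0.4231451  0.02168013 0.07629719] 0.013233905705086197
pill_1_center 0.58 [287.8, 139.8, 320.4, 174.0] [0.43266032 0.06741501 0.02      ]
dish 0.58 [199.9, 1.5, 397.7, 214.9] [0.42611494 0.09507276 0.02      ]
```

View pics/w5.png

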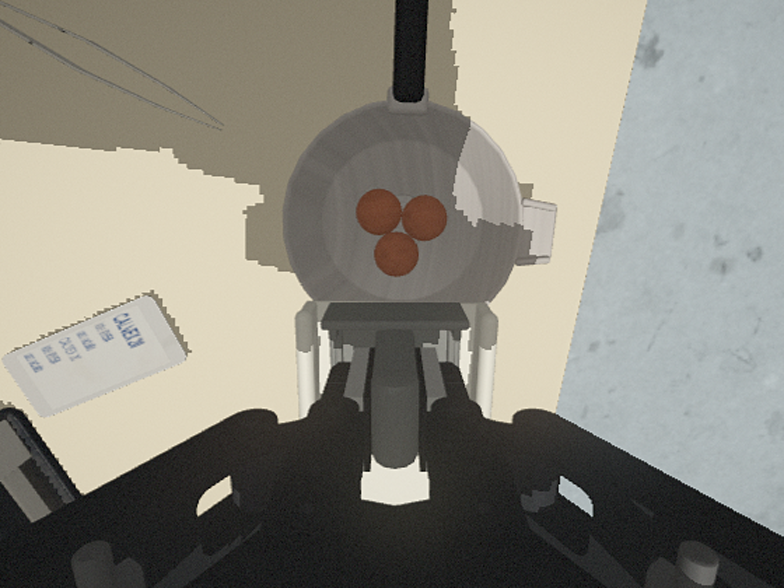

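All three brown pills lie together in the dish (px (380,212), (425,218), (397,253)). The handle leaves at (408,95) and the lip is at (540,232). Now I'll put the pusher back where it stood.

Request:
drive_tool(increments=[[[0,0,20],[0,0,0],0],[[0,0,30],[0,0,0],0],[[0,0,35],[0,0,0],0],[[0,-20,10],[0,0,0],0],[[2,-35,0],[0,0,0],0],[[2,-35,0],[0,0,0],0],[[2,-35,0],[0,0,0],0],[[2,-35,0],[0,0,0],0]])

```text
clock: 9.58
eef_pos: [0.4309, -0.1397, 0.1716]
tool_rot: [0.668, 0.744, 0.0, 0.0]
ft_force: [0.5, 0.9, -0.8]
grip_width: 0.0133
grasp_force: 58.7
```

Request:
drive_tool(increments=[[[2,-35,0],[0,0,0],0],[[2,-35,0],[0,0,0],0],[[2,-35,0],[0,0,0],0],[[0,-25,0],[0,0,0],0],[[0,-6,-20],[0,0,0],0],[[0,0,-35],[0,0,0],0],[[0,0,-35],[0,0,0],0],[[0,0,-25],[0,0,0],0]])

```text
clock: 10.25
eef_pos: [0.4356, -0.274, 0.0537]
tool_rot: [0.669, 0.743, -0.0, -0.001]
ft_force: [-0.4, 0.2, -1.1]
grip_width: 0.0129
grasp_force: 58.7
```

Request:
drive_tool(increments=[[[0,0,0],[0,0,0],0],[[0,0,0],[0,0,0],0],[[0,0,0],[0,0,0],0]])

```text
clock: 10.5
eef_pos: [0.438, -0.2747, 0.0577]
tool_rot: [0.668, 0.744, 0.0, 0.001]
ft_force: [0.4, -0.6, -0.6]
grip_width: 0.0132
grasp_force: 58.6
```

Request:
drive_tool(increments=[[[0,0,-12],[0,0,0],0],[[0,0,-9],[0,0,0],0],[[0,0,-3],[0,0,0],0],[[0,0,0],[0,0,0],0],[[0,0,0],[0,0,0],0]])

```text
clock: 10.92
eef_pos: [0.4375, -0.2741, 0.033]
tool_rot: [0.668, 0.744, 0.0, 0.0]
ft_force: [0.6, 0.4, -0.2]
grip_width: 0.0128
grasp_force: 58.6
```

Request:
drive_tool(increments=[[[0,0,-1],[0,0,0],0],[[0,0,0],[0,0,0],0.3],[[0,0,0],[0,0,0],0.6],[[0,0,0],[0,0,0],0.6],[[0,0,0],[0,0,0],0.6],[[0,0,0],[0,0,0],0.6],[[0,0,0],[0,0,0],0.6],[[0,0,0],[0,0,0],0.6]])

```text
clock: 11.58
eef_pos: [0.4371, -0.274, 0.0313]
tool_rot: [0.668, 0.744, -0.0, -0.0]
ft_force: [0.0, -0.8, -0.9]
grip_width: 0.0512
grasp_force: 0.0
```

Request:
drive_tool(increments=[[[0,0,15],[0,0,0],0.6],[[0,0,25],[0,0,0],0.6],[[0,0,35],[0,0,0],0.6],[[0,0,35],[0,0,0],0.6],[[0,0,35],[0,0,0],0.6],[[0,35,20],[0,0,0],0.6],[[0,40,0],[0,0,0],0.6],[[0,40,0],[0,0,0],0.6]])

```text
clock: 12.25
eef_pos: [0.4382, -0.1588, 0.1983]
tool_rot: [0.669, 0.743, 0.001, 0.002]
ft_force: [0.7, 0.2, -1.2]
grip_width: 0.0512
grasp_force: 0.0
```

Request:
drive_tool(increments=[[[0,40,0],[0,0,0],0.6],[[0,40,0],[0,0,0],0.6],[[0,40,0],[0,0,0],0.6],[[0,40,0],[0,0,0],0.6],[[0,20,0],[0,0,0],0.6],[[0,0,0],[0,0,0],0.6],[[0,0,0],[0,0,0],0.6],[[0,0,0],[0,0,0],0.6]])

```text
clock: 12.92
eef_pos: [0.437, 0.0207, 0.1963]
tool_rot: [0.668, 0.744, -0.0, 0.0]
ft_force: [-0.5, -0.4, -0.2]
grip_width: 0.0513
grasp_force: 0.0
```

```bash
python3 - <<'E'
from h import *
o=get_obs();print(o["clock"],o["eef_pos"],o["tool_rot"],o["grip_width"])
c=camera("wrist");pickle.dump(c,open("w6.pkl","wb"));save(c,"w6.png",None,1.4)
t=camera("top");pickle.dump(t,open("t6.pkl","wb"))
for n,cc in(("w",c),("t",t)):
  for q in["pill_1_center","dish","pusher","jar"]:
    for s in silhouettes(q,cc)[:3]:
        b=s["bbox"];print(n,q,s["conf"],b,ray(cc,(b[0]+b[2])/2,(b[1]+b[3])/2,.03))
E
```

```text
12.9167 [0.43704942 0.0206613  0.1963126 ] [ 6.68354055e-01  7.43843262e-01 -1.91480448e-04  1.45787170e-04] 0.05131362294343789
w pill_1_center 0.82 [271.8, 130.9, 291.6, 154.9] [0.43285503 0.0656382  0.03      ]
w dish 0.96 [214.4, 1.6, 338.1, 176.3] [0.42303562 0.11203082 0.03      ]
w jar 0.72 [270.1, 126.5, 291.2, 152.5] [0.43156076 0.06861024 0.03      ]
t pill_1_center 0.66 [151.3, 193.6, 173.2, 213.0] [0.3485433 0.4046691 0.03     ]
t dish 0.91 [237.9, 157.2, 279.4, 194.6] [0.42388217 0.12873108 0.03      ]
t pusher 0.65 [391.1, 161.3, 403.8, 181.3] [ 0.42998525 -0.27071955  0.03      ]
t jar 0.64 [186.8, 156.6, 210.9, 182.6] [0.44590882 0.30168088 0.03      ]
t jar 0.62 [193.5, 243.5, 218.2, 269.4] [0.19550834 0.27786993 0.03      ]
```

View pics/w6.png

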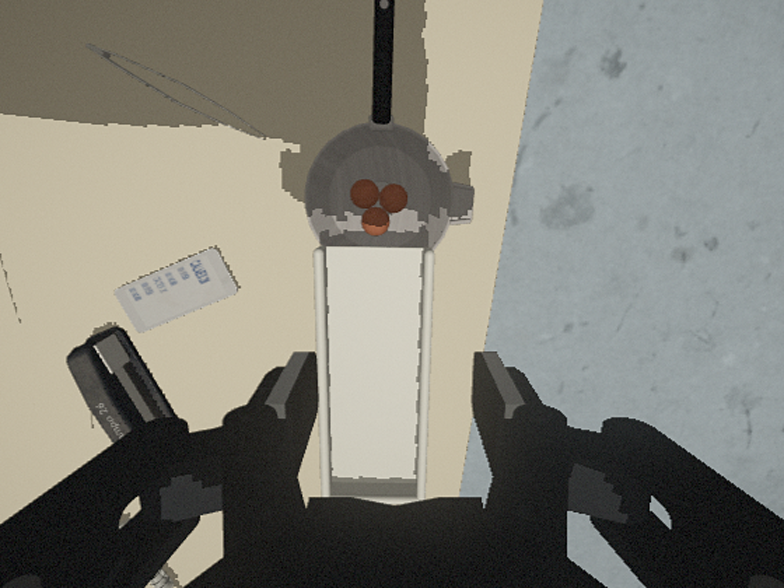

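The pusher is back (top px (397,171)). The handle runs from px (382,122) to (385,2), the pills are still centred, and the rim spans px 305–450.

```bash
python3 - <<'E'
from h import *
from scipy.optimize import least_squares
c=pickle.load(open("w6.pkl","rb"));s=1.4
P=lambda u,v,z=.03:ray(c,u/s,v/s,z)[:2]
h0,h1=P(382,122,.034),P(385,2,.034);d=h1-h0;d/=np.linalg.norm(d);print("handle",h0,h1,np.linalg.norm(h1-h0),"dir deg",np.degrees(np.arctan2(d[1],d[0])))
print("widths",P(373,110,.034)-P(392,110,.034))
print("rim l/r",P(305,190),P(451,190))
cen=h1-d*.122;print("centre from tip",cen,"from base",h0-d*.048)
print("grasp",cen+d*.088)
w5=pickle.load(open("w5.pkl","rb"));Q=lambda u,v,z:ray(w5,u/1.4,v/1.4,z)[:2]
print("w5 base",Q(408,97,.034),"pts",Q(411,10,.034),Q(409,90,.034),"rim",Q(284,215,.03),Q(525,215,.03))
# jar fit
t=camera("top");sc=camera("scene");an=np.linspace(0,6.283,60)
B=[]
for cc,(x,y) in((t,(199,170)),(sc,(189,250))):
    for q in silhouettes("jar",cc):
        b=q["bbox"]
        if abs((b[0]+b[2])/2-x)<12 and abs((b[1]+b[3])/2-y)<12:
            v,u=np.nonzero(q["region"]);B.append((cc,[u.min(),v.min(),u.max()+1,v.max()+1]));print(B[-1][1],b);break
def r(p):
    o=[]
    for cc,b in B:
        k=np.array([proj(cc,[p[0]+.033*np.cos(a),p[1]+.033*np.sin(a),z]) for a in an for z in(0,.05)])
        o+=list(np.r_[k.min(0),k.max(0)]-b)
    return o
f=least_squares(r,[.45,.3]);print("jar",f.x,np.round(f.fun,1))
E
```

```text
handle [0.42002455 0.11287796] [0.41522413 0.17912089] 0.0664166362524538 dir deg 94.14480479766723
widths [-0.01176425 -0.00125219]
rim l/r [0.37355109 0.0658717 ] [0.46928672 0.07607338]
centre from tip [0.42404197 0.05743997] from base [0.42349386 0.0650035 ]
grasp [0.41768156 0.14520982]
w5 base [0.41929214 0.11359899] pts [0.41708905 0.14250363] [0.41938971 0.11605421] rim [0.37386088 0.06421275] [0.47209349 0.07460712]
[np.int64(187), np.int64(160), np.int64(211), np.int64(183)] [185.3, 157.2, 211.0, 182.0]
jar [0.44093364 0.30130789] [-0.9 -1.7  1.   1.7]
```

Request:
drive_tool(increments=[[[-5,33,0],[0,0,-1.5],0.5],[[-5,33,0],[0,0,0],0.5],[[-5,33,0],[0,0,0],0.5],[[-5,33,0],[0,0,0],0.5],[[0,0,-35],[0,0,0],0.5],[[0,0,-35],[0,0,0],0.5],[[0,0,-30],[0,0,0],0.5],[[0,0,0],[0,0,0],0.5]])

```text
clock: 14.28
eef_pos: [0.4124, 0.1519, 0.0912]
tool_rot: [0.678, 0.735, -0.005, -0.003]
ft_force: [-1.1, -1.0, -0.1]
grip_width: 0.0426
grasp_force: 0.0
```

```bash
python3 - <<'E'
from h import *
from scipy.spatial.transform import Rotation as R
o=get_obs();print(o["clock"],o["eef_pos"],R.from_quat(o["tool_rot"]).as_matrix().round(3).tolist(),o["grip_width"])
c=camera("wrist");pickle.dump(c,open("w7.pkl","wb"));save(c,"w7.png")
e=o["eef_pos"]
for q in["dish_handle"]:
    for s in silhouettes(q,c)[:2]:
        print(s["conf"],s["bbox"])
        m=s["region"];im=c["image"].astype(int);dark=m&(im.sum(2)<150)
        # handle: dark pixels; restrict to z plane .034 near tcp
        v,u=np.nonzero(dark);p=np.array([ray(c,a,b,.034)[:2] for a,b in zip(u,v)])
        k=(abs(p-e[:2])<[.03,.06]).all(1);p=p[k]
        if len(p)>20:
            w,V=np.linalg.eigh(np.cov(p.T));d=V[:,1]*np.sign(V[1,1]);print(len(p),p.mean(0),p.min(0),p.max(0),np.degrees(np.arctan2(d[1],d[0])))
            d0=p.mean(0);print("handle x at tcp y",d0[0]+d[0]/d[1]*(e[1]-d0[1]))
E
```

```text
14.2833 [0.41235493 0.15185704 0.09122212] [[-0.082, 0.997, -0.01], [0.997, 0.082, -0.004], [-0.003, -0.011, -1.0]] 0.042613453860700645
0.76 [223.4, 170.4, 342.1, 357.0]
826 [0.41524586 0.16785681] [0.40876494 0.11351231] [0.42430465 0.18733467] 94.75600048651565
handle x at tcp y 0.41657702590092877
```

View pics/w7.png

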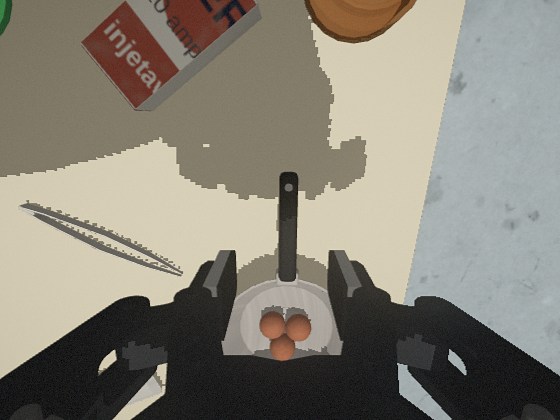

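The handle is between the open fingers (px (288,175)–(288,280)), the pills are in the dish's middle, and the jar is at the top (360,15). I'll descend and grasp.

Request:
drive_tool(increments=[[[0,0,-25],[0,0,0],0.5],[[0,0,-25],[0,0,0],0.5],[[0,0,-18],[0,0,0],0.5],[[0,0,-8],[0,0,0],0.5],[[0,0,0],[0,0,0],0.5],[[0,0,0],[0,0,0],0.5],[[0,0,0],[0,0,0],0.5]])

```text
clock: 14.97
eef_pos: [0.4189, 0.1536, 0.0221]
tool_rot: [0.678, 0.735, 0.002, 0.001]
ft_force: [1.2, 0.5, 0.3]
grip_width: 0.0428
grasp_force: 0.0
```

Request:
drive_tool(increments=[[[-2,0,-7],[0,0,0],0.5],[[0,0,-6],[0,0,0],0.5],[[0,0,0],[0,0,0],0.5],[[0,0,0],[0,0,0],0.35],[[0,0,0],[0,0,0],0.25],[[0,0,0],[0,0,0],0.2],[[0,0,0],[0,0,0],0.15],[[0,0,0],[0,0,0],0.1]])

```text
clock: 15.63
eef_pos: [0.4152, 0.1531, 0.0075]
tool_rot: [0.678, 0.735, 0.0, 0.0]
ft_force: [-1.3, -0.3, 0.6]
grip_width: 0.011
grasp_force: 58.4
```

Request:
drive_tool(increments=[[[0,0,0],[0,0,0],0.05],[[0,0,0],[0,0,0],0],[[0,0,0],[0,0,0],0],[[0,0,0],[0,0,0],0],[[0,0,0],[0,0,0],0],[[0,0,0],[0,0,0],0]])

```text
clock: 16.13
eef_pos: [0.4152, 0.1531, 0.0074]
tool_rot: [0.678, 0.735, 0.0, -0.0]
ft_force: [-1.0, 0.9, 1.6]
grip_width: 0.0109
grasp_force: 58.4
```

Request:
drive_tool(increments=[[[0,0,1],[0,0,0],0],[[0,0,1],[0,0,0],0],[[0,0,1],[0,0,0],0],[[0,1,0],[0,0,0],0],[[0,2,0],[0,0,0],0],[[0,3,0],[0,0,0],0],[[-1,4,0],[0,0,0],0],[[0,4,0],[0,0,0],0]])

```text
clock: 16.8
eef_pos: [0.4138, 0.1674, 0.0102]
tool_rot: [0.678, 0.735, -0.0, -0.0]
ft_force: [0.8, 0.7, -1.5]
grip_width: 0.0107
grasp_force: 58.4
```

Request:
drive_tool(increments=[[[-1,4,0],[0,0,0],0],[[0,4,0],[0,0,0],0],[[0,4,0],[0,0,0],0],[[-1,4,0],[0,0,0],0],[[0,4,0],[0,0,0],0],[[0,4,0],[0,0,0],0],[[-1,4,0],[0,0,0],0],[[0,3,0],[0,0,0],0]])

```text
clock: 17.47
eef_pos: [0.4109, 0.1985, 0.0103]
tool_rot: [0.678, 0.735, -0.0, -0.0]
ft_force: [0.1, 0.6, -1.9]
grip_width: 0.0111
grasp_force: 58.4
```

Request:
drive_tool(increments=[[[0,2,0],[0,0,0],0],[[0,1,0],[0,0,0],0],[[0,0,0],[0,0,0],0],[[0,0,0],[0,0,0],0]])

```text
clock: 17.8
eef_pos: [0.411, 0.201, 0.0103]
tool_rot: [0.678, 0.735, -0.0, 0.0]
ft_force: [-0.4, 0.2, -1.4]
grip_width: 0.011
grasp_force: 58.4
```

```bash
python3 - <<'E'
from h import *
o=get_obs();print(o["clock"],o["eef_pos"],o["tool_rot"],o["ft_force"],o["ft_torque"],o["joint_pos"].round(2))
c=camera("scene");w=camera("wrist")
for n,cc in(("s",c),("w",w)):
  for q in["dish","pill_1_center","trough"]:
    for s in silhouettes(q,cc)[:3]:print(n,q,s["conf"],s["bbox"])
E
```

```text
17.8 [0.41104551 0.20097997 0.01028553] [ 6.78064394e-01  7.35002497e-01 -8.66469806e-05  2.75676411e-05] [-0.3849406   0.17914141 -1.39435215] [ 0.16026093  0.04286681 -0.04500211] [ 0.45  0.39 -0.44  0.75 -0.    1.95]
s dish 0.77 [219.9, 204.0, 274.3, 243.2]
s dish 0.62 [174.2, 237.2, 201.7, 266.9]
s pill_1_center 0.32 [218.8, 200.6, 273.2, 241.8]
s trough 0.9 [265.5, 159.8, 326.3, 209.4]
w dish 0.68 [265.9, 207.9, 298.9, 359.9]
w trough 0.19 [0.0, 1.2, 243.1, 233.3]
```

Request:
drive_tool(increments=[[[0,0,1],[0,0,0],0],[[0,0,3],[0,0,0],0],[[0,0,5],[0,0,0],0],[[0,0,6],[0,0,0],0],[[0,0,6],[0,0,0],0],[[0,0,6],[0,0,0],0],[[0,0,6],[0,0,0],0],[[0,0,6],[0,0,0],0]])

```text
clock: 18.87
eef_pos: [0.4112, 0.2011, 0.0502]
tool_rot: [0.678, 0.735, 0.0, 0.0]
ft_force: [0.6, 0.8, -1.6]
grip_width: 0.0108
grasp_force: 58.4
```

Request:
drive_tool(increments=[[[0,0,6],[0,0,0],0],[[0,0,6],[0,0,0],0],[[0,0,6],[0,0,0],0],[[0,0,6],[0,0,0],0],[[0,0,5],[0,0,0],0],[[0,0,3],[0,0,0],0],[[0,0,1],[0,0,0],0],[[0,0,0],[0,0,0],0]])

```text
clock: 19.53
eef_pos: [0.4112, 0.2011, 0.0826]
tool_rot: [0.678, 0.735, 0.0, 0.0]
ft_force: [0.1, 0.1, -1.9]
grip_width: 0.0108
grasp_force: 58.4
```

```bash
python3 - <<'E'
from h import *
o=get_obs();print(o["clock"],o["eef_pos"],o["tool_rot"],o["ft_force"],o["ft_torque"])
c=camera("top");w=camera("scene")
for n,cc in(("t",c),("s",w)):
  for q in["dish","jar"]:
    for s in silhouettes(q,cc)[:3]:
        v,u=np.nonzero(s["region"]);print(n,q,round(s["conf"],2),np.round(s["bbox"]),u.mean(),v.mean())
# tilt check: expected level dish rim silhouette in scene vs tilt
an=np.linspace(0,6.283,80);d=np.array([-.08,.997]);cen=o["eef_pos"][:2]-.088*d
for tilt in(-6,-3,0,3,6):
    t=np.radians(tilt);k=[]
    for a in an:
        for r,z in((.05,.030),(.04,0.002)):
            q=r*np.array([np.cos(a),np.sin(a)]);al=q@d-.088  # along handle from grasp
            k.append(proj(w,[*(cen+q),o["eef_pos"][2]-.008+z+np.tan(t)*al]))
    k=np.array(k);print(tilt,k.min(0).round(1),k.max(0).round(1))
save(w,"s8.png",(200,170,300,260),7)
E
```

```text
19.5333 [0.41123246 0.20111503 0.08256071] [6.78068968e-01 7.34998246e-01 2.18533895e-04 7.69863278e-05] [ 0.08762884  0.14845305 -1.90368555] [0.13327306 0.00699021 0.00647369]
t dish 0.67 [390. 160. 406. 180.] 396.348623853211 169.55963302752295
t dish 0.56 [262. 154. 281. 174.] 272.4886363636364 161.8409090909091
t jar 0.64 [193. 242. 212. 268.] 205.34672304439746 254.3615221987315
t jar 0.43 [188. 162. 197. 178.] 191.57575757575756 172.59595959595958
s dish 0.85 [216. 183. 276. 223.] 252.81849912739966 195.34904013961605
s jar 0.63 [248. 288. 279. 324.] 264.0872340425532 305.82234042553193
s jar 0.59 [174. 233. 202. 265.] 188.56662180349932 249.83849259757739
-6 [233.1 177.6] [273.6 211.4]
-3 [233.2 179.7] [273.6 212.3]
0 [233.3 181.8] [273.7 213.3]
3 [233.4 183.8] [273.7 214.2]
6 [233.4 185.8] [273.7 215.1]
```

Request:
drive_tool(increments=[[[0,0,0],[0,0,0],0]])

```text
clock: 19.92
eef_pos: [0.4109, 0.201, 0.0821]
tool_rot: [0.678, 0.735, -0.0, -0.0]
ft_force: [0.2, -0.5, -1.7]
grip_width: 0.0111
grasp_force: 58.4
```

```bash
python3 - <<'E'
from h import *
from scipy.optimize import least_squares
w=camera("wrist");sc=camera("scene");pickle.dump(w,open("w9.pkl","wb"));an=np.linspace(0,6.283,60)
B=[]
for n,cc,x in(("w",w,None),("s",sc,(189,250))):
    for q in silhouettes("jar",cc):
        v,u=np.nonzero(q["region"]);b=[u.min(),v.min(),u.max()+1,v.max()+1];print(n,round(q["conf"],2),b,ray(cc,u.mean(),v.mean(),.03))
        if x is None and abs(ray(cc,u.mean(),v.mean(),.03)[:2]-[.44,.3]).max()<.05 or x and abs(u.mean()-x[0])<12 and abs(v.mean()-x[1])<12: B.append((cc,b))
def r(p,S):
    o=[]
    for cc,b in S:
        k=np.array([proj(cc,[p[0]+.033*np.cos(a),p[1]+.033*np.sin(a),z]) for a in an for z in(0,.05)])
        o+=list(np.r_[k.min(0),k.max(0)]-b)
    return o
for S in[B]+[[x] for x in B]:
    f=least_squares(r,[.45,.3],args=(S,));print("jar",f.x,np.round(f.fun,1))
save(w,"w9.png")
E
```

```text
w 0.74 [np.int64(296), np.int64(0), np.int64(423), np.int64(125)] [0.44589049 0.30214644 0.03      ]
w 0.71 [np.int64(0), np.int64(53), np.int64(11), np.int64(113)] [0.24955485 0.27385188 0.03      ]
s 0.68 [np.int64(216), np.int64(182), np.int64(274), np.int64(222)] [0.48362092 0.06137745 0.03      ]
s 0.66 [np.int64(249), np.int64(288), np.int64(280), np.int64(324)] [0.19700932 0.28254203 0.03      ]
s 0.64 [np.int64(175), np.int64(234), np.int64(204), np.int64(265)] [0.43979443 0.30531061 0.03      ]
jar [0.44313031 0.29522964] [-5.  -8.5  4.1 10.3  0.7 -2.7  2.5  0.7]
jar [0.44307858 0.2950836 ] [-5.1 -8.2  3.9 10.6]
jar [0.44338276 0.299565  ] [-0.9 -1.8  1.   1.6]
```

View pics/w9.png

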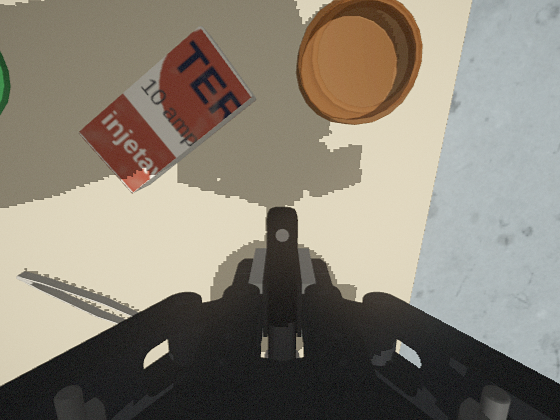

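The amber jar is at wrist px (358,62), and the dish is held with clear space round it. Now the quarter turn to the left while moving into place.

Request:
drive_tool(increments=[[[0,0,0],[0,0,1],0],[[-2,1,0],[0,0,2],0],[[-2,1,0],[0,0,3],0],[[-2,1,0],[0,0,3.5],0],[[-2,1,0],[0,0,3.5],0],[[-2,1,0],[0,0,3.5],0],[[-2,1,0],[0,0,3.5],0],[[-2,1,0],[0,0,3.5],0]])

```text
clock: 20.78
eef_pos: [0.3969, 0.2081, 0.0823]
tool_rot: [0.513, 0.859, -0.0, -0.0]
ft_force: [-0.8, 0.1, -1.6]
grip_width: 0.011
grasp_force: 58.4
```

Request:
drive_tool(increments=[[[-2,1,0],[0,0,3.5],0],[[-2,1,0],[0,0,3.5],0],[[-2,2,0],[0,0,3.5],0],[[-2,1,0],[0,0,3.5],0],[[-2,1,0],[0,0,3.5],0],[[-2,2,0],[0,0,3.5],0],[[-2,1,0],[0,0,3.5],0],[[-2,1,0],[0,0,3.5],0]])

```text
clock: 21.45
eef_pos: [0.3809, 0.2181, 0.0823]
tool_rot: [0.29, 0.957, -0.0, -0.0]
ft_force: [-0.1, 0.2, -1.2]
grip_width: 0.0111
grasp_force: 58.4
```

Request:
drive_tool(increments=[[[-2,1,0],[0,0,3.5],0],[[-2,2,0],[0,0,3.5],0],[[-2,1,0],[0,0,3.5],0],[[-2,1,0],[0,0,3.5],0],[[-2,2,0],[0,0,3.5],0],[[-2,1,0],[0,0,3.5],0],[[-2,1,0],[0,0,3.5],0],[[-2,1,0],[0,0,3.5],0]])

```text
clock: 22.12
eef_pos: [0.3649, 0.228, 0.0823]
tool_rot: [0.049, 0.999, -0.0, -0.0]
ft_force: [-0.2, 0.1, -1.2]
grip_width: 0.0113
grasp_force: 58.4
```

Request:
drive_tool(increments=[[[-2,1,0],[0,0,3.5],0],[[-2,1,0],[0,0,3],0],[[-1,1,0],[0,0,2.5],0],[[0,0,0],[0,0,1.5],0],[[0,0,0],[0,0,1],0],[[0,0,0],[0,0,0],0],[[0,0,0],[0,0,0],0],[[0,0,0],[0,0,0],0]])

```text
clock: 22.78
eef_pos: [0.3601, 0.231, 0.0823]
tool_rot: [-0.049, 0.999, -0.0, -0.0]
ft_force: [-1.1, 0.2, -1.7]
grip_width: 0.0114
grasp_force: 58.4
```

```bash
python3 - <<'E'
from h import *
from scipy.spatial.transform import Rotation as R
o=get_obs();M=R.from_quat(o["tool_rot"]).as_matrix();e=o["eef_pos"];print(o["clock"],e,M.round(3).tolist(),o["ft_force"],o["ft_torque"])
d=M[:2,0];d=d/np.linalg.norm(d);cen=e[:2]-.088*d;lip=np.array([d[1],-d[0]]);print("handle dir",d,"centre",cen,"lip",cen+.062*lip)
c=camera("scene");t=camera("top");save(c,"s10.png",(120,140,320,290),4)
L=[*(cen+.062*lip),e[2]-.008+.03]
for n,cc in(("s",c),("t",t)):
  print(n,"lip px",proj(cc,L),"centre px",proj(cc,[*cen,L[2]]),"mouth px",proj(cc,[.443,.3,.05]))
  for q in["dish","jar","pill_1_center"]:
    for s in silhouettes(q,cc)[:3]:print(n,q,round(s["conf"],2),np.round(s["bbox"]))
E
```

```text
22.7833 [0.36010924 0.2309857  0.08229873] [[-0.995, -0.098, -0.0], [-0.098, 0.995, -0.0], [0.0, -0.0, -1.0]] [-1.09231168  0.16219116 -1.66856288] [0.03122737 0.14924685 0.01121645]
handle dir [-0.99523385 -0.09751708] centre [0.44768982 0.23956721] lip [0.44164376 0.30127171]
s lip px [184.49262984 226.06063937] centre px [205.02144281 212.15468414] mouth px [188.21734427 242.14819552]
s dish 0.71 [179. 201. 242. 239.]
s jar 0.92 [248. 289. 280. 322.]
s jar 0.58 [172. 233. 200. 265.]
t lip px [193.86852341 164.01987556] centre px [216.50997648 161.45769753] mouth px [198.1072477  168.75161483]
t dish 0.53 [217. 146. 232. 155.]
t jar 0.7 [387. 160. 406. 180.]
t jar 0.59 [193. 247. 211. 266.]
```

```bash
python3 - <<'E'
from h import *
c=camera("scene");hsv=cv2.cvtColor(c["image"],cv2.COLOR_RGB2HSV)
m=((hsv[...,0]<14)&(hsv[...,1]>110)&(hsv[...,2]>50)).astype(np.uint8)
m[:195]=0;m[240:]=0;m[:,:178]=0;m[:,245:]=0
n,l,st,ce=cv2.connectedComponentsWithStats(m)
for i in range(1,n):
    if st[i,4]>3:print(st[i],ce[i],"xy at pill height",ray(c,*ce[i],.094)[:2].round(3))
o=get_obs();print(o["clock"],np.abs(o["joint_vel"]).max())
E
```

```text
[199 210  12  13  82] [203.32926829 215.07317073] xy at pill height [0.452 0.243]
[180 236   8   4  10] [183.1 237.2] xy at pill height [0.424 0.319]
23.2333 0.0016261823617796634
```

```bash
python3 -c "
from workcell import job_done
print(job_done())"
```

```text
the job is handed in; nothing more can be done
None
```

The job is handed in at about 23 s with no verdict returned: my last check put the pills within about 5 mm of the dish's middle, the dish still and level to about 2° (checked just after lifting), its lip over the amber jar's mouth to within a few mm, and the pusher back where it stood; I viewed 11 pictures, one over the limit of 10.

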